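Hold the clip open round the recipe card

TASK

The recipe stand has been knocked over on its face: set it upright on its wooden foot. Then pick up the steel spring clip by its handles, squeeze it wide open and bring it, jaws first, round one of the card's two upright side edges, above the foot, well on, with one jaw on each side and the clip touching neither card nor foot. Finish while still holding it there, squeezed wide open and in the air, so that a second card can be slipped in; leave everything else where it stands.

Things in the scene. Friction and masses are not known exactly. Their poses are not given: they have to be found in the camera images.
- stand: recipe stand, 0.4 kg: wooden foot 60 deep (own x) x 60 wide (y) x 30 mm high (z) holds nearly all the weight; the card rises from it to 120 mm. Origin: centre of the foot's underside; own z is up when it stands. It starts lying on the foot's own -x face: own x up, own z level, roughly towards the robot. Raised about the foot's lower edge, it falls upright of itself beyond some 35 degrees
- stand_card (a point): centre of the stand's stiff plain card, 75 mm from the underside of the foot along the stand's own z; same axes. Card: 4 mm thick (own x, centred), 60 mm wide (own y from -30 to +30 mm), 90 mm high. While the stand lies, the card is level, 28 to 32 mm above the worktop
- clip_pivot (a point): point on the hinge axis, half-way up, of a steel spring clip of two like halves, 44 mm tall, 90 g, set on its side edge (hinge vertical, own z up). Axes are half a's: while shut, own x runs along the jaws from hinge to tips (55 mm), own y to half a's side. Two flat splayed handles reach 46 mm behind the hinge (-x), 35 mm over their outsides 28 mm behind it, 45 mm at the ends
- clip_tip_a (a point): inner face of half a's jaw tip, half-way up, 54 mm from the hinge axis; jaw plates are 4 mm thick with an inward lip at the tip. Fully open, the two tips gape by 34 mm
- clip_tip_b (a point): inner face of the other half's jaw tip, likewise
- clip_spring (a joint): angle between the clip's halves: 0 shut, 0.6 rad (stop) fully open, handles then parallel and 17 mm over their outsides. Squeezing the handles opens it, a spring shuts it: 28 mm behind the hinge it takes 3 N to begin, 9 N to hold fully open. Each half turns half the angle, half a counter-clockwise from above, so the jaws' middle line lies at minus half the joint value from own x
- clip: half a of the clip with the coil, carrying the other half; origin on the hinge axis at the lower edge, 22 mm below clip_pivot; same axes
- mug_white: white mug, 98 mm tall, at the front on the left (bystander; origin at the centre of its underside)
- pot_lid: round metal pot lid with a knob, 142 mm across, lying flat at the front on the right (bystander; origin at the centre of its underside)
- tumbler: upturned steel tumbler, 68 mm wide, 92 mm tall, behind the work (bystander; origin at the centre of its underside)
- fork: table fork, 193 mm long, lying behind the work (bystander; origin at the centre of its underside)
- bowl_small: small round bowl, 84 mm wide, 45 mm tall, behind the work (bystander; origin at the centre of its underside)
- soap: soap dish with a bar of soap, 88 x 123 x 27 mm, far left at the front (bystander; origin at the centre of its underside)
- sauce: small dark sauce bottle, 48 mm wide, 146 mm tall, behind the work on the right (bystander; origin at the centre of its underside)
Mind the look-alikes: they are no part of the job. What is shaped like the clip but orange is not meant.

How it is judged:
By the outcome, as a careful person would: the job done as asked, in the order asked, and still so for the second after the job is handed in, while the arm keeps its last pose, push and grip.
It also fails if it takes over 54 s, if anything falls off the work surface, if the arm or the gripper's body presses on something with over 40 N, if the wrist force passes 120 N, or if a joint passes its speed limit or range.

ROBOT

A 6-joint arm with a two-finger parallel gripper is mounted at the origin on a cart in front of the work surface, level with it; the furniture and walls round the work are solid. World frame = base frame: x ahead of the robot, y to its left, z up, the work surface at z = 0. Lengths are in m, angles in rad, forces in N, time in s.
With the tool pointing down it reaches from about 0.35 to 0.85 m from the base axis. Payload 8.1 kg.
Tool frame: the origin (TCP) lies midway between the tips of the shut fingers; the grasp point (between the pads) lies 19 mm behind it; z points along the fingers, y is the line along which they close (so a half turn about z gives the same grasp; the last joint's range is limited). The gripper opens to 93 mm and grips with 3 to 60 N. Pads are 15 mm wide; open, the fingers measure 128 mm over their backs; the gripper's body (75 mm by 188 mm) begins 65 mm behind the grasp point.
Start: joints at [1.182, 0.13, 1.488, -0, 1.523, -0.085], TCP at [0.179, 0.573, 0.219] pointing down, gripper open.
Joint ranges: [-2.96, 2.96], [-0.89, 2.26], [0.02, 2.5], [-1.34, 4.48], [0, 2.73], [-2.66, 2.66]. Speed limits (rad/s): [2.39, 2.39, 2.79, 3.14, 3.14, 3.14].

INTERFACE

Orientations are given as a rotation vector (axis times angle).
In Python, from plant import read_state, read_camera, get_calibration, close_job gives the robot as it stands.
- The arm moves only by the shell command python3 -m crank 'ROWS' [FORCE]. ROWS is JSON, a list that holds one entry, the list of rows, each a list of 7 numbers: the gripper's target within -1 to 1 (fully open at 1, half-way at 0, shut at -1), then the shift along the tool's x, y, z as a fraction of full scale, then the turn, a rotation vector about the tool's x, y, z as a fraction of full scale. In form: [[[grip, x, y, z, rx, ry, rz], ...]]. A call has exactly 5 rows; each row is the pose to reach, as a shift and turn from the pose commanded when the call began, along the tool's axes at that moment; what a row does not reach only later rows make up. Full scale, the value 1, is 0.5 m for a shift and 90 degrees for a turn. A row lasts 1/8 s, in which the tool goes at most 62.5 mm and 10.7 degrees, less where a joint would pass 70% of its speed; a pose out of reach is approached as far as the arm can. A call with a number of a shift or a turn outside -1 to 1 is refused whole. A call with a gripper value outside its range is refused whole. The fingers move at their own pace and stop on an object; FORCE is the grip in N (left out, the last holds). Time passes only in rows, so rows that repeat a pose let the fingers close, or fill a call up. It gives the time, the measured TCP pose, the force, the opening and the grip force at its end, in the units of the state.
- read_state(): the state, without advancing time (a new reading comes with each control period).
- read_camera(name): name is "scene" or "top" or "wrist"; returns the picture (384x512x3 uint8, red, green, blue); there is no depth.
- get_calibration(name): a dict with "fx", "fy", "cx", "cy" (pixels), "eye" and "orientation" of the camera in the world; the wrist camera has in their place "mount" (4x4, takes a point from camera to tool coordinates, whose origin is the TCP and whose axes are the flange's). Camera axes: x right, y down, z forward; pixel columns grow to the right and rows downward; lengths in m; the calibration is good to about 2 mm. A picture is of the moment at which its call begins: read the wrist's pose just before it. get_calibration takes no time and is no camera call.
- close_job(): hands the job in; it is judged then, once.
The state is a dict: "t": time; "q": joint angles; "dq": joint speeds; "joint_torque": joint torques, N m; "tool_pos": TCP position; "orientation": TCP orientation; "force": force on the tool from outside, world axes, zero at the start; "wrist_torque": the same for the moment, N m; "opening": finger opening in m; "gripper_force": force on a finger pad.
Only numpy, scipy, OpenCV 4.12 (cv2) and the standard library are available. Lean on these libraries where they do the work, as an engineer would, in place of code of your own. Each camera call takes 0.05 s, during which the arm holds its last target. There are 200 camera calls.

## Working session

There is one attempt and no reset: what is moved stays moved. The work goes in short steps, Python scripts to look and compute and a shell command to move; the robot and the scene stay as the last step left them, time stands still between calls to the robot, and variables do not carry over. Pictures are saved under pics/ and viewed, at most 13 in all, crops included, and the job is handed in when it is done.

```bash
mkdir -p pics; ls
cat > h.py <<'E'
import numpy as np,cv2
from scipy.spatial.transform import Rotation as R
from plant import read_state, read_camera, get_calibration, close_job
def snap(n,f):
    s=read_state(); im=read_camera(n); cv2.imwrite('pics/'+f,im[:,:,::-1]); return s,im
E
python3 - <<'E'
from h import *
s,a=snap('scene','s0.png'); _,b=snap('top','t0.png')
cv2.imwrite('pics/top_s.png',b[:,:,::-1])
for n in('scene','top','wrist'): print(n,get_calibration(n))
print(s)
E
```

```text
pics
scene {'fx': 399.5017048075327, 'fy': 399.5017048075327, 'cx': 266.1828357575983, 'cy': 190.94592414713625, 'eye': array([-0.11259196, -0.69753334,  0.98238713]), 'orientation': array([-2.1735282 ,  0.77343784, -0.36566482])}
top {'fx': 348.0648258575724, 'fy': 348.0648258575724, 'cx': 257.3705740063604, 'cy': 196.21824813077345, 'eye': array([0.52364119, 0.14204678, 1.17268252]), 'orientation': array([-2.21238622,  2.19300905, -0.08174754])}
wrist {'fx': 318.08151933965735, 'fy': 318.08151933965735, 'cx': 257.91541155041443, 'cy': 190.70411826745317, 'mount': array([[ 4.37216194e-04, -9.59581512e-01, -2.81430507e-01,
         7.91419294e-02],
       [ 9.99999832e-01,  3.12193096e-04,  4.89077740e-04,
        -6.38640454e-04],
       [-3.81449296e-04, -2.81430673e-01,  9.59581487e-01,
        -1.66656918e-01],
       [ 0.00000000e+00,  0.00000000e+00,  0.00000000e+00,
         1.00000000e+00]])}
{'t': 0.0, 'q': array([ 1.18162898e+00,  1.31148884e-01,  1.48928575e+00, -3.34906582e-06,
        1.52300914e+00, -8.53930149e-02]), 'dq': array([ 4.07418454e-04, -1.68975194e-03,  3.43553120e-04, -3.85847423e-04,
        5.69669338e-05,  6.74186822e-04]), 'joint_torque': array([ 1.11246343e-03, -5.59840643e+01, -4.91767323e+01,  7.68422987e-02,
        3.52760672e-02, -1.98789330e-04]), 'tool_pos': array([0.17923014, 0.57199951, 0.21759124]), 'orientation': array([-4.75269249e-01, -3.10499633e+00,  2.82710330e-03]), 'force': array([ 0.26371005,  0.6925949 , -0.06439381]), 'wrist_torque': array([ 0.00910821, -0.04121128,  0.05311512]), 'gripper_force': 0.0, 'opening': 0.09288336278938762}
```

View pics/s0.png

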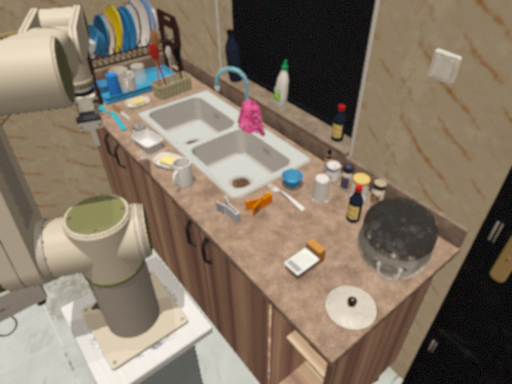

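View pics/t0.png

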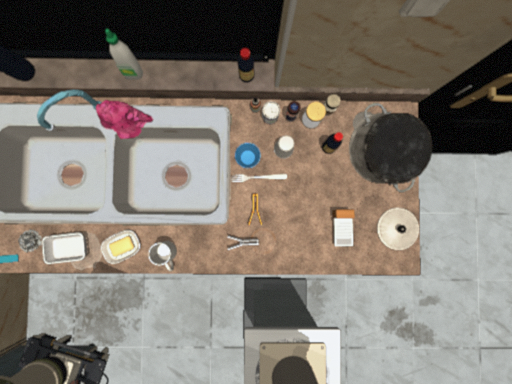

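The scene shows the arm at left, the steel clip at top (242,241) and scene (228,209). The orange look-alike is at top (255,210) and scene (259,203). The stand is at top (343,228), with its wooden foot at (344,213) further from the robot and the white card nearer. The clip meant is the grey steel one; I'll confirm it in an enlarged crop with the measured contours.

```bash
cat >> h.py <<'E'
def cam(n,s=None):
    c=get_calibration(n)
    if n!='wrist': return c,R.from_rotvec(c['orientation']).as_matrix(),c['eye']
    Rt=R.from_rotvec(s['orientation']).as_matrix(); M=c['mount']
    return c,Rt@M[:3,:3],Rt@M[:3,3]+s['tool_pos']
def ray(n,p,s=None):
    c,A,e=cam(n,s); d=A@np.array([(p[0]-c['cx'])/c['fx'],(p[1]-c['cy'])/c['fy'],1]); return e,d/np.linalg.norm(d)
def plane(n,p,z,s=None):
    e,d=ray(n,p,s); return e+d*(z-e[2])/d[2]
def two(r1,r2):
    (e,d),(f,g)=r1,r2; k=np.linalg.lstsq(np.c_[d,-g],f-e,rcond=None)[0]
    a,b=e+k[0]*d,f+k[1]*g; return (a+b)/2,np.linalg.norm(a-b)
def proj(n,P,s=None):
    c,A,e=cam(n,s); q=A.T@(np.array(P)-e); return c['fx']*q[0]/q[2]+c['cx'],c['fy']*q[1]/q[2]+c['cy']
E
python3 - <<'E'
from h import *
t=cv2.imread('pics/t0.png'); s=cv2.imread('pics/s0.png')
a=cv2.resize(t[185:265,215:375],None,fx=5,fy=5,interpolation=2)
cv2.imwrite('pics/c1.png',a)
b=cv2.resize(s[180:290,205:345],None,fx=5,fy=5,interpolation=2); cv2.imwrite('pics/c2.png',b)
for p in[(343,228),(344,213),(242,241),(255,210)]: print(p,plane('top',p,.03))
print(R.from_rotvec(read_state()['orientation']).as_matrix().round(3))
E
```

```text
(343, 228) [ 0.48471666 -0.16199673  0.03      ]
(344, 213) [ 0.534008   -0.16557097  0.03      ]
(242, 241) [0.43994223 0.16938035 0.03      ]
(255, 210) [0.54137644 0.12783831 0.03      ]
[[-0.954  0.299 -0.001]
 [ 0.299  0.954 -0.002]
 [ 0.    -0.002 -1.   ]]
```

View pics/c1.png

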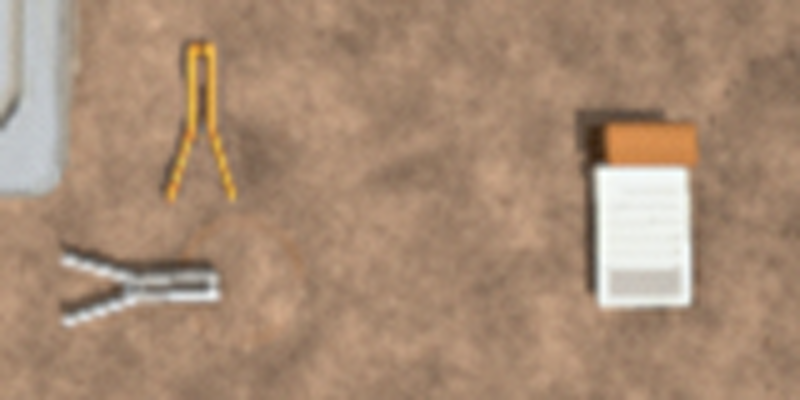

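View pics/c2.png

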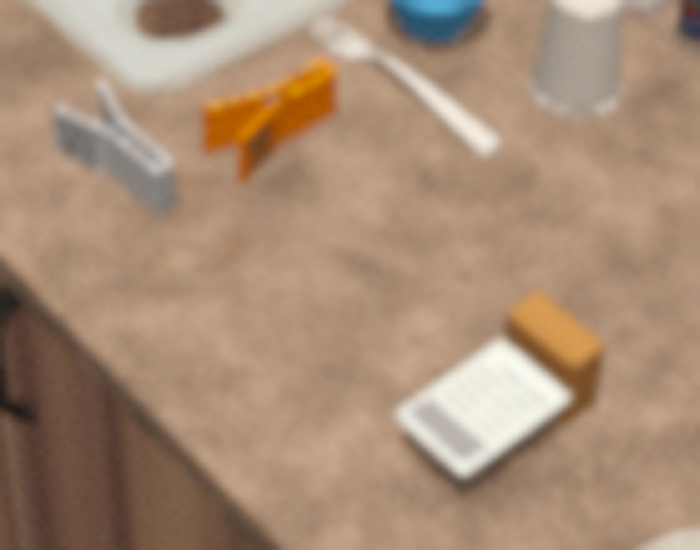

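The crop confirms it: the grey steel clip (crop 65–218, 245–325) has its jaws toward image right (−y) and its handles toward +y. The orange one is not meant. The card lies toward the robot and the foot lies on the far side. I'll head over with the tool's y along world y, and look at the clip on the way.

```bash
python3 -m crank '[[[1,-0.09,-0.08,0,0,0,-0.05],[1,-0.185,-0.17,0,0,0,-0.1],[1,-0.28,-0.25,0,0,0,-0.15],[1,-0.37,-0.34,0,0,0,-0.193],[1,-0.466,-0.42,0,0,0,-0.193]]]'
python3 - <<'E'
from h import *
s,w=snap('wrist','w1.png'); print(s['t'],s['tool_pos'],R.from_rotvec(s['orientation']).as_matrix().round(3),s['q'])
print(proj('wrist',[.44,.17,.03],s))
E
```

```text
t: 0.72
tool_pos: [0.3373, 0.3036, 0.2183]
orientation: [0.001, -3.141, 0.0]
force: [0.8, -0.3, -0.0]
opening: 0.0933
gripper_force: 0.0
0.725 [0.33732216 0.30361304 0.21832838] [[-1.    -0.001 -0.   ]
 [-0.001  1.    -0.   ]
 [ 0.    -0.    -1.   ]] [ 6.19849621e-01 -2.75446981e-01  1.87502655e+00 -6.39160525e-05
  1.54219807e+00 -9.51874495e-01]
(np.float64(149.52317976235184), np.float64(251.21285603918645))
```

```bash
python3 -m crank '[[[1,-0.04,-0.12,0,0,0,0],[1,-0.08,-0.24,0,0,0,0],[1,-0.12,-0.36,0,0,0,0],[1,-0.12,-0.48,0,0,0,0],[1,-0.12,-0.59,0,0,0,0]]]' >/dev/null; python3 -m crank '[[[1,-0.02,-0.12,0,0,0,0],[1,-0.04,-0.24,0,0,0,0],[1,-0.06,-0.34,0,0,0,0],[1,-0.06,-0.34,0,0,0,0],[1,-0.06,-0.34,0,0,0,0]]]'
python3 - <<'E'
from h import *
s,w=snap('wrist','w2.png'); print(s['t'],s['tool_pos'],s['q'])
np.save('w2.npy',np.r_[s['tool_pos'],s['orientation']])
def quad(im,m):
    m=cv2.morphologyEx(m.astype(np.uint8),cv2.MORPH_OPEN,np.ones((3,3)))
    return m
def mask(im):
    h=cv2.cvtColor(im,cv2.COLOR_RGB2HSV); return h
for n,im,box in(('wrist',w,(0,384,0,512)),('top',cv2.imread('pics/t0.png')[:,:,::-1],(200,255,325,365))):
    h=cv2.cvtColor(np.ascontiguousarray(im),cv2.COLOR_RGB2HSV); 
    for nm,m in(('card',(h[...,1]<60)&(h[...,2]>185)),('foot',(h[...,1]>135)&(h[...,2]>120)&(h[...,0]<25))):
        z=np.zeros_like(m); y0,y1,x0,x1=box; z[y0:y1,x0:x1]=m[y0:y1,x0:x1]
        cs,_=cv2.findContours(z.astype(np.uint8),cv2.RETR_EXTERNAL,2)
        for c in sorted(cs,key=cv2.contourArea)[-2:]: print(n,nm,cv2.contourArea(c),cv2.boxPoints(cv2.minAreaRect(c)).round(1).tolist())
E
```

```text
t: 2.02
tool_pos: [0.4265, -0.159, 0.2182]
orientation: [-0.002, -3.141, -0.002]
force: [-0.8, 1.0, 0.2]
opening: 0.093
gripper_force: 0.0
2.025 [ 0.426459   -0.15901256  0.21815919] [-4.70005653e-01 -2.70305297e-01  1.87112006e+00  4.49064580e-04
  1.54213173e+00 -2.03943227e+00]
wrist card 3543.0 [[228.0, 171.0], [280.0, 171.0], [280.0, 245.0], [228.0, 245.0]]
wrist card 46279.5 [[-0.0, 0.0], [511.0, 0.0], [511.0, 266.0], [0.0, 266.0]]
wrist foot 16.0 [[240.0, 275.0], [240.0, 273.0], [261.0, 273.0], [261.0, 275.0]]
wrist foot 1377.5 [[464.0, 263.0], [464.0, 216.0], [511.0, 216.0], [511.0, 263.0]]
top card 471.0 [[334.0, 218.0], [352.0, 218.0], [352.0, 246.0], [334.0, 246.0]]
top foot 128.5 [[336.0, 209.0], [354.0, 209.0], [354.0, 217.0], [336.0, 217.0]]
```

View pics/w2.png

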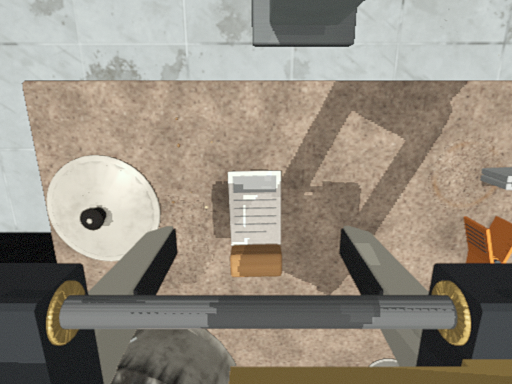

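The wrist picture shows the card at cols 228–281, rows 171–245. The foot is below it (rows 245–276, cols 231–282), the orange clip is at right edge, and the lid is at left.

Run:
```python
from h import *
p=np.load('w2.npy'); s=dict(tool_pos=p[:3],orientation=p[3:])
for nm,w,t in(('near left(+y)',(280.5,171),(334,246.5)),('near right',(228,171),(352.8,246.5)),('junction +y',(281,245),(334,218)),('junction -y',(231,245),(353,218)),('far top +y',(282,276),(336,209.5)),('far top -y',(231.5,276),(354.3,209.5))):
    print(nm,*[np.round(v,4) for v in two(ray('wrist',w,s),ray('top',t))], plane('wrist',w,.032 if 'far' not in nm else .06,s).round(4),plane('top',t,.032 if 'far' not in nm else .06).round(4))
```

```text
near left(+y) [ 0.4256 -0.1324  0.0338] 0.0034 [ 0.4272 -0.1334  0.032 ] [ 0.4243 -0.1316  0.032 ]
near right [ 0.4255 -0.192   0.0382] 0.001 [ 0.4271 -0.193   0.032 ] [ 0.4247 -0.1934  0.032 ]
junction +y [ 0.5174 -0.1312  0.0357] 0.0004 [ 0.5194 -0.131   0.032 ] [ 0.5173 -0.1319  0.032 ]
junction -y [ 0.5175 -0.1923  0.0367] 0.002 [ 0.5193 -0.1919  0.032 ] [ 0.5178 -0.1947  0.032 ]
far top +y [ 0.5447 -0.1315  0.0606] 0.0002 [ 0.545  -0.1314  0.06  ] [ 0.5447 -0.1318  0.06  ]
far top -y [ 0.5451 -0.1902  0.0601] 0.0011 [ 0.5449 -0.1897  0.06  ] [ 0.5452 -0.1908  0.06  ]
```

```bash
python3 -m crank '[[[1,-0.039,-0.006,0.12,0,0,0],[1,-0.039,-0.006,0.24,0,0,0],[1,-0.039,-0.006,0.34,0,0,0],[1,-0.039,-0.006,0.414,0,0,0],[1,-0.039,-0.006,0.414,0,0,0]]]' 6 && python3 -m crank '[[[-1,0,0,0,0,0,0],[-1,0,0,0,0,0,0],[-1,0,0,0,0,0,0],[-1,0,0,0,0,0,0],[-1,0,0,0,0,0,0]]]' 6
```

```text
t: 2.7
tool_pos: [0.4435, -0.1597, 0.0088]
orientation: [0.002, -3.136, -0.005]
force: [-0.2, -0.3, -0.0]
opening: 0.0931
gripper_force: 0.0
t: 3.32
tool_pos: [0.4467, -0.1628, 0.0121]
orientation: [0.001, 3.141, -0.001]
force: [1.0, -0.9, 0.6]
opening: 0.0599
gripper_force: 6.0
```

```bash
python3 -m crank '[[[-1,-0.007,0,-0.021,0,0,0],[-1,-0.017,0,-0.04,0,0,0],[-1,-0.028,0,-0.059,0,0,0],[-1,-0.042,0,-0.076,0,0,0],[-1,-0.057,0,-0.092,0,0,0]]]' 6
python3 - <<'E'
from h import *
s,w=snap('wrist','w3.png'); _,b=snap('scene','s3.png')
c=cv2.resize(b[200:300,250:380],None,fx=3.84,fy=3.84); cv2.imwrite('pics/w3.png',np.hstack([w[:,80:420],c[:384,:440]])[:,:,::-1])
E
```

```text
t: 3.95
tool_pos: [0.4754, -0.1626, 0.0584]
orientation: [0.001, 3.141, -0.0]
force: [-0.3, 1.2, -0.5]
opening: 0.0601
gripper_force: 6.0
```

View pics/w3.png

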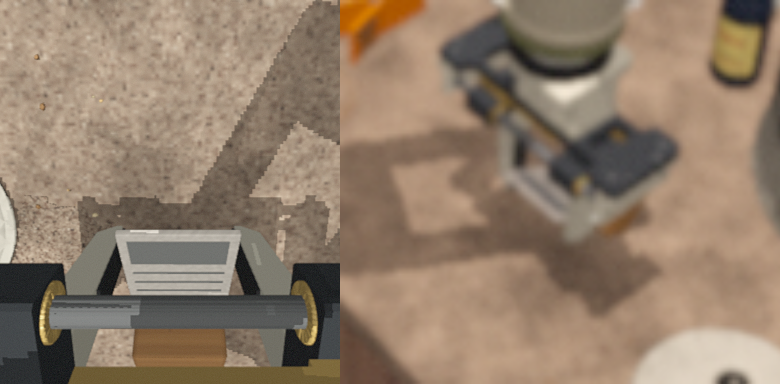

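The card (left half, cols 117–240, rows 232–295) is held between the fingers and tilting as planned. The foot is still at rows 330–365. I'll continue the arc.

```bash
python3 -m crank '[[[-1,-0.017,0,-0.014,0,0,0],[-1,-0.035,0,-0.026,0,0,0],[-1,-0.054,0,-0.037,0,0,0],[-1,-0.074,0,-0.045,0,0,0],[-1,-0.095,0,-0.051,0,0,0]]]' 6 && python3 -m crank '[[[-1,-0.021,0,-0.004,0,0,0],[-1,-0.043,0,-0.006,0,0,0],[-1,-0.065,0,-0.005,0,0,0],[-1,-0.087,0,-0.002,0,0,0],[-1,-0.108,0,0.003,0,0,0]]]' 6; python3 -m crank '[[[-1,0,0,0,0,0,0],[-1,0,0,0,0,0,0],[-0.5,0,0,0,0,0,0],[-0.2,0,0,0,0,0,0],[1,0,0,0,0,0,0]]]' 6
```

```text
t: 4.68
tool_pos: [0.5232, -0.1626, 0.0835]
orientation: [0.001, 3.141, -0.0]
force: [-0.7, 1.7, 0.8]
opening: 0.0598
gripper_force: 6.0
t: 5.3
tool_pos: [0.5771, -0.1627, 0.0815]
orientation: [0.001, 3.141, -0.0]
force: [-0.8, -0.0, 1.1]
opening: 0.06
gripper_force: 6.0
t: 5.92
tool_pos: [0.576, -0.1627, 0.0816]
orientation: [-0.001, -3.141, 0.0]
force: [0.0, -0.6, 0.3]
opening: 0.066
gripper_force: 0.0
```

```bash
python3 -m crank '[[[1,0,0,0,0,0,0],[1,0,0,0,0,0,0],[1,0,0,-0.1,0,0,0],[1,0,0,-0.2,0,0,0],[1,0,0,-0.3,0,0,0]]]'; python3 -m crank '[[[1,0.06,0.10,0,0,0,0.1],[1,0.12,0.20,0,0,0,0.2],[1,0.18,0.30,0,0,0,0.3],[1,0.24,0.40,0,0,0,0.4],[1,0.3,0.5,0,0,0,0.5]]]';python3 - <<'E'
from h import *
s,w=snap('wrist','w4.png'); _,b=snap('scene','s4.png'); _,t=snap('top','t4.png')
c=[cv2.resize(im[y:y+80,x:x+80],(390,390)) for im,y,x in((b,205,260),(t,170,310))]
cv2.imwrite('pics/u4.png',np.hstack(c)[:,:,::-1]); print(s['tool_pos'])
E
```

```text
t: 6.55
tool_pos: [0.576, -0.1626, 0.2332]
orientation: [0.001, 3.142, -0.0]
force: [-0.1, 0.3, -0.2]
opening: 0.0929
gripper_force: 0.0
t: 7.18
tool_pos: [0.4253, 0.0888, 0.2319]
orientation: [1.211, 2.898, 0.001]
force: [0.2, 1.6, 0.1]
opening: 0.0927
gripper_force: 0.0
[0.42532466 0.08875676 0.23189218]
```

View pics/u4.png

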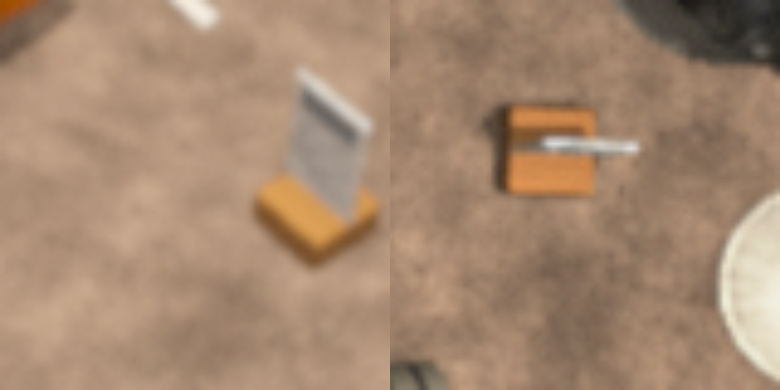

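Both views show the stand upright on its foot (scene crop (315,205), top crop (550,150)). Now the clip.

```bash
python3 -m crank '[[[1,0.04,0.06,0,0,0,0.1],[1,0.08,0.12,0,0,0,0.2],[1,0.136,0.178,0,0,0,0.3],[1,0.136,0.178,0,0,0,0.4],[1,0.136,0.178,0,0,0,0.5]]]';python3 -m crank '[[[1,0,0,0,0,0,0],[1,0,0,0,0,0,0],[1,0,0,0,0,0,0],[1,0,0,0,0,0,0],[1,0,0,0,0,0,0]]]' >/dev/null;python3 - <<'E'
from h import *
s,w=snap('wrist','w5.png'); print(s['tool_pos'],R.from_rotvec(s['orientation']).as_matrix().round(3)); np.save('w5.npy',np.r_[s['tool_pos'],s['orientation']])
for P in([.44,.17,.044],[.44,.2,.044]): print(proj('wrist',P,s))
for p in((341.8,199.1),(360.9,200.4)): print(plane('top',p,.12))
E
```

```text
t: 7.95
tool_pos: [0.4421, 0.198, 0.2314]
orientation: [2.225, 2.217, -0.001]
force: [-0.1, -0.6, 1.1]
opening: 0.0932
gripper_force: 0.0
[0.44132812 0.19841037 0.23166916] [[ 0.  1.  0.]
 [ 1. -0.  0.]
 [ 0.  0. -1.]]
(np.float64(257.4863931358404), np.float64(192.86961791012988))
(np.float64(257.4844729946417), np.float64(167.59034588544822))
[ 0.57538059 -0.13484718  0.12      ]
[ 0.57195336 -0.19327144  0.12      ]
```

View pics/w5.png

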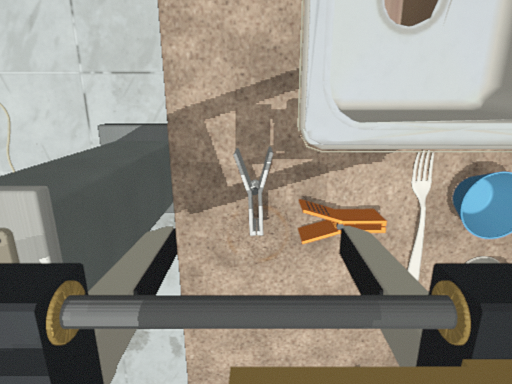

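The wrist picture shows the steel clip with its handle ends at (238,152) and (270,150), its hinge at about (257,188) and its jaw tips at about (256,233). The orange clip is separate at (340,218).

Run:
```python
from h import *
p=np.load('w5.npy'); s=dict(tool_pos=p[:3],orientation=p[3:])
def pts(im,box):
    x0,x1,y0,y1=box; hsv=cv2.cvtColor(im,cv2.COLOR_BGR2HSV)[y0:y1,x0:x1]
    m=((hsv[...,1]<45)).astype(np.uint8); n,l,st,_=cv2.connectedComponentsWithStats(m)
    k=1+np.argmax(st[1:,4]); print(st[k]); ys,xs=np.where(l==k); return xs+x0,ys+y0
xs,ys=pts(cv2.imread('pics/w5.png'),(222,290,140,245))
for y in range(ys.min(),ys.max()+1,6): print(y,xs[ys==y].min(),xs[ys==y].max(),end='; ')
print()
tx,ty=pts(cv2.imread('pics/t0.png'),(222,268,230,255))
for x in range(tx.min(),tx.max()+1,4): print(x,ty[tx==x].min(),ty[tx==x].max(),end='; ')
print()
for nm,w,t in(('end near',(238,151),(228,248.3)),('end far',(270.5,149),(228,236.3)),('tip',(256.3,233),(259,242.3))):
    print(nm,*[np.round(v,4) for v in two(ray('wrist',w,s),ray('top',t))],plane('wrist',w,.044,s).round(4),plane('top',t,.044).round(4))
```

```text
[  11    6   41   90 1236]
146 269 269; 152 234 272; 158 234 271; 164 236 270; 170 239 268; 176 241 266; 182 243 265; 188 245 263; 194 247 261; 200 248 261; 206 248 262; 212 248 262; 218 249 262; 224 249 262; 230 249 263; 
[  5   5  32  15 198]
227 236 249; 231 236 248; 235 237 247; 239 238 246; 243 239 244; 247 239 244; 251 239 244; 255 239 245; 
end near [0.416  0.2153 0.0222] 0.0016 [0.4182 0.2189 0.044 ] [0.4173 0.2138 0.044 ]
end far [0.4549 0.2165 0.0159] 0.0018 [0.4546 0.2212 0.044 ] [0.4557 0.2143 0.044 ]
tip [0.4374 0.1141 0.0326] 0.0022 [0.4386 0.1194 0.044 ] [0.4372 0.1142 0.044 ]
```

Clip length measures 0.101 m, as expected, and its ends agree between views to 5 mm. The hinge is at y≈0.171 and the centre line at x≈0.437. I'll grasp at y≈0.199.

```bash
python3 -m crank '[[[1,0.001,-0.009,0.12,0,0,0],[1,0.001,-0.009,0.24,0,0,0],[1,0.001,-0.009,0.34,0,0,0],[1,0.001,-0.009,0.42,0,0,0],[1,0.001,-0.009,0.446,0,0,0]]]' 25 && python3 -m crank '[[[1,0,0,0,0,0,0],[-1,0,0,0,0,0,0],[-1,0,0,0,0,0,0],[-1,0,0,0,0,0,0],[-1,0,0,0,0,0,0]]]' 25 && python3 -m crank '[[[-1,0,0,0,0,0,0],[-1,0,0,0,0,0,0],[-1,0,0,0,0,0,0],[-1,0,0,0,0,0,0],[-1,0,0,0,0,0,0]]]' 25
python3 - <<'E'
from h import *
s,w=snap('wrist','w6.png');cv2.imwrite('pics/w6c.png',cv2.resize(w[120:280,160:360],None,fx=3,fy=3)[:,:,::-1])
E
```

```text
t: 9.25
tool_pos: [0.4346, 0.1982, 0.006]
orientation: [-2.22, -2.22, 0.007]
force: [-0.6, -0.9, 0.8]
opening: 0.0925
gripper_force: 0.0
t: 9.88
tool_pos: [0.4372, 0.1991, 0.0091]
orientation: [2.222, 2.22, 0.001]
force: [0.7, 0.1, 0.4]
opening: 0.058
gripper_force: 0.0
t: 10.5
tool_pos: [0.4368, 0.1989, 0.0086]
orientation: [2.222, 2.221, -0.0]
force: [-0.6, 0.4, 0.9]
opening: 0.0161
gripper_force: 24.9
```

View pics/w6c.png

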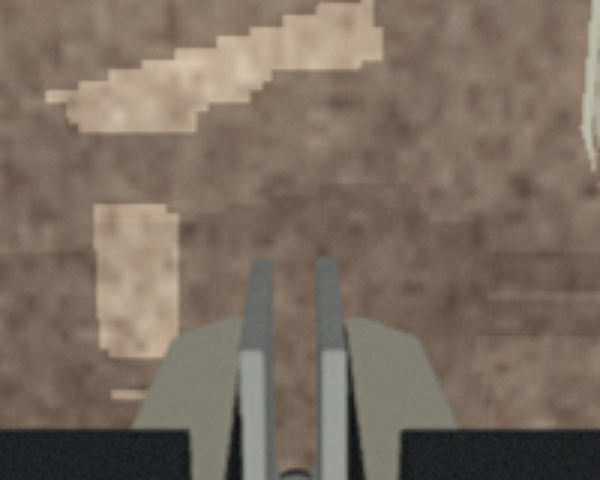

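The handles are squeezed parallel (opening 16 mm, so fully open), with the hinge visible at crop (295,475). Next I'll measure where the clip sits in the hand, and the card's top edge from the two clear views.

Run:
```python
from h import *
s=read_state()
print(s['tool_pos'],'upper handle end',plane('wrist',(258,236.7),.044,s),'lower end',plane('wrist',(258,206),.0,s),'hinge',plane('wrist',(258.5,278),.044,s))
t=cv2.imread('pics/t4.png')
hsv=cv2.cvtColor(t,cv2.COLOR_BGR2HSV)[190:212,328:372]; m=(hsv[...,1]<70)&(hsv[...,2]>130)
for r in m.astype(int): print(''.join('.#'[v] for v in r))
ys,xs=np.where(m)
# top edge strip: weighted centre per column
for x in range(xs.min(),xs.max()+1,3): print(x+328,ys[xs==x].mean()+190 if (xs==x).any() else None)
for a,b in(((341.8,199.1),(321.5,219.4)),((360.9,200.4),(336.1,231.5))): print(two(ray('top',a),ray('scene',b)))
for p in((334.2,191.3),(352.2,191.5),(334,210),(352,210)): print('foot',plane('top',p,.03))
```

```text
[0.43680685 0.19892972 0.00862766] upper handle end [0.43601066 0.21697461 0.044     ] lower end [0.43601806 0.21632057 0.        ] hinge [0.43624249 0.19595437 0.044     ]
............................................
............................................
............................................
............................................
............................................
............................................
............................................
............................................
.............#########..########............
.............####################...........
.............#####################..........
.....................###.########...........
............................................
............................................
............................................
............................................
............................................
............................................
............................................
............................................
............................................
............................................
341 199.0
344 199.0
347 199.0
350 200.0
353 199.5
356 199.5
359 199.5
(array([ 0.5758719 , -0.13503749,  0.12109704]), np.float64(0.0014210154666008535))
(array([ 0.5739258 , -0.19563343,  0.11803826]), np.float64(0.00497599613561546))
foot [ 0.60538329 -0.13341049  0.03      ]
foot [ 0.60529459 -0.19322573  0.03      ]
foot [ 0.54360579 -0.13250624  0.03      ]
foot [ 0.5441165  -0.19214694  0.03      ]
```

```bash
python3 -m crank '[[[-1,0,0,-0.04,0,0,0],[-1,0,0,-0.11,0,0,0],[-1,0,0,-0.2,0,0,0],[-1,0,0,-0.3,0,0,0],[-1,0,0,-0.38,0,0,0]]]' && python3 -m crank '[[[-1,-0.05,0.05,0,0,0,0],[-1,-0.12,0.1,0,0,0,0],[-1,-0.2,0.16,0,0,0,0],[-1,-0.27,0.22,0,0,0,0],[-1,-0.338,0.278,0,0,0,0]]]' && python3 -m crank '[[[-1,0,0,0.05,0,0,0],[-1,0,0,0.12,0,0,0],[-1,0,0,0.19,0,0,0],[-1,0,0,0.25,0,0,0],[-1,0,0,0.272,0,0,0]]]'
python3 - <<'E'
from h import *
s,w=snap('wrist','w7.png');_,t=snap('top','t7.png');_,b=snap('scene','s7.png')
c=[cv2.resize(im,(390,390)) for im in(b[170:260,250:340],t[160:240,280:360],w[120:280,180:340])]
cv2.imwrite('pics/u7.png',np.vstack([np.hstack(c[:2])])[:,:,::-1]); cv2.imwrite('pics/w7c.png',c[2][:,:,::-1]); print(s['tool_pos'],s['opening'])
E
```

```text
t: 11.18
tool_pos: [0.437, 0.199, 0.2007]
orientation: [2.222, 2.22, 0.002]
force: [0.5, 0.2, -0.1]
opening: 0.016
gripper_force: 24.9
t: 11.8
tool_pos: [0.5764, 0.0285, 0.1983]
orientation: [-2.222, -2.22, 0.0]
force: [0.5, 0.4, -1.9]
opening: 0.0163
gripper_force: 24.9
t: 12.42
tool_pos: [0.5738, 0.0299, 0.06]
orientation: [-2.22, -2.218, 0.005]
force: [-0.8, -0.3, -1.0]
opening: 0.016
gripper_force: 25.0
[0.57375765 0.02993824 0.05998589] 0.016012889787072316
```

View pics/u7.png

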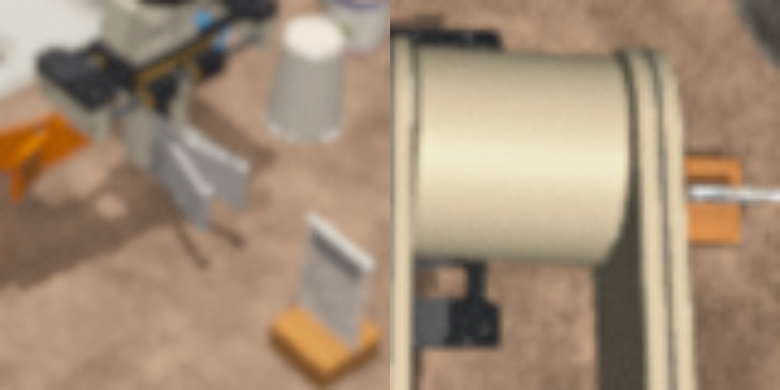

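The clip is held wide open with its jaws facing the card. The near jaw tip is at scene crop (208,190), the far one at (245,165), and the card's top +y corner at (313,215). I'll check the tips against the card.

Run:
```python
from h import *
s=read_state(); z=s['tool_pos'][2]+.0355
f=lambda x,y:(250+x/4.333,170+y/4.333)
print(s['tool_pos'],s['q'])
for p,h in(((209,193),z),((247,168),z),((312,214),.12),((372,268),.12)): print(p,plane('scene',f(*p),h).round(4))
```

```text
[0.57567035 0.02989096 0.06281736] [-3.70572708e-02  1.95848148e-01  1.70945667e+00 -4.69644221e-06
  1.23671452e+00 -3.64253839e-02]
(209, 193) [ 0.5528 -0.0584  0.0983]
(247, 168) [ 0.5931 -0.0566  0.0983]
(312, 214) [ 0.5786 -0.1356  0.12  ]
(372, 268) [ 0.5731 -0.1985  0.12  ]
```

```bash
python3 -m crank '[[[-1,-0.03,0.004,0,0,0,0],[-1,-0.06,0.004,0,0,0,0],[-1,-0.09,0.004,0,0,0,0],[-1,-0.12,0.004,0,0,0,0],[-1,-0.14,0.004,0,0,0,0]]]' && python3 -m crank '[[[-1,-0.02,0,0,0,0,0],[-1,-0.04,0,0,0,0,0],[-1,-0.06,0,0,0,0,0],[-1,-0.072,0,0,0,0,0],[-1,-0.072,0,0,0,0,0]]]'
python3 - <<'E'
from h import *
s=read_state();_,b=snap('scene','s8.png');_,t=snap('top','t8.png')
c=[cv2.resize(im,(400,560),interpolation=2) for im in(b[195:265,290:340],t[180:222,325:355])]
cv2.imwrite('pics/u8.png',np.hstack(c)[:,:,::-1]); print(s['tool_pos'],s['force'],s['opening'])
E
```

```text
t: 13.2
tool_pos: [0.5776, -0.0415, 0.0627]
orientation: [2.223, 2.22, -0.0]
force: [0.1, 0.1, -1.9]
opening: 0.0161
gripper_force: 25.0
t: 13.82
tool_pos: [0.5776, -0.0765, 0.0626]
orientation: [-2.223, -2.22, -0.0]
force: [0.0, 1.0, -1.1]
opening: 0.0164
gripper_force: 25.0
[ 0.57764076 -0.07650168  0.06261257] [ 0.0146207   0.98666233 -1.11791804] 0.01642101109133428
```

View pics/u8.png

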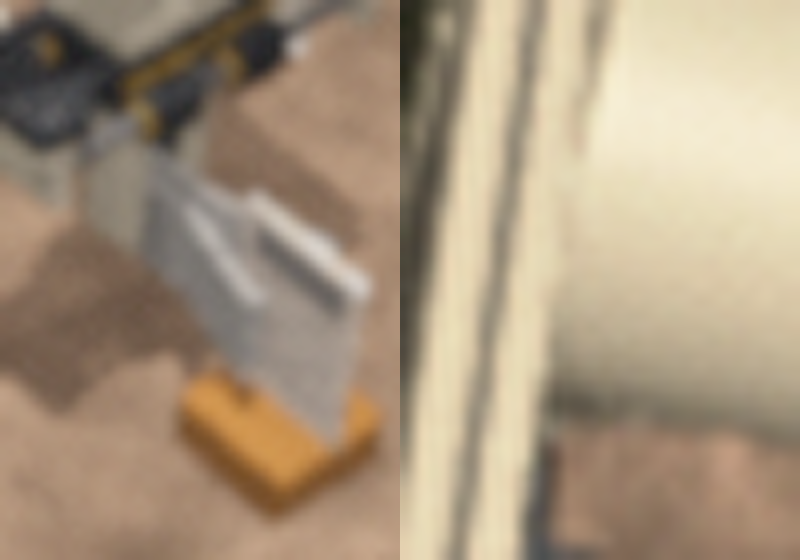

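The near jaw is in front of the card with its tip top at crop (262,300). The far jaw passes behind the card's edge at crop (240,200), and the foot is clear below. The card's corners are at (252,193) and (365,293). I'll check the numbers and that nothing moved.

Run:
```python
from h import *
s=read_state(); f=lambda x,y:(290+x/8,195+y/8)
for p,h in(((263,299),.098),((252,193),.12),((366,293),.12)): print(p,plane('scene',f(*p),h).round(4))
a=cv2.imread('pics/s7.png').astype(int);b=cv2.imread('pics/s8.png').astype(int)
d=abs(a-b).max(2); print('foot/card-right diff',d[248:262,318:338].max(),d[233:248,329:338].max())
```

```text
(263, 299) [ 0.5582 -0.1624  0.098 ]
(252, 193) [ 0.5783 -0.1338  0.12  ]
(366, 293) [ 0.5735 -0.1977  0.12  ]
foot/card-right diff 15 13
```

Overlap is about 28 mm, the near gap is about 12 mm, the foot and card haven't moved, and the contact force is nil. I'll settle briefly and hand in.

```bash
python3 -m crank '[[[-1,0,0,0,0,0,0],[-1,0,0,0,0,0,0],[-1,0,0,0,0,0,0],[-1,0,0,0,0,0,0],[-1,0,0,0,0,0,0]]]' && python3 -c "
from h import *
print(close_job())"
```

```text
t: 14.55
tool_pos: [0.5776, -0.0761, 0.0626]
orientation: [2.222, 2.221, -0.0]
force: [-0.4, -0.2, -0.9]
opening: 0.0162
gripper_force: 25.0
the job is handed in; nothing more can be done
None
```

The job is handed in at about 14.6 s: the stand is upright on its foot, and the arm is holding the steel clip wide open in the air, about 28 mm onto the card's left edge, with one jaw on each side and no contact force measured.

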